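# Turn the oiled plate on its drying rack

### The arm

A 6-joint arm with a two-finger parallel gripper is mounted at the origin on the work surface. World frame = base frame: x ahead of the robot, y to its left, z up, the work surface at z = 0. Lengths are in m, angles in rad, forces in N, time in s.
With the tool pointing down it reaches from about 0.425 to 0.95 m from the base axis. Payload 14.7 kg.
Tool frame: the origin (TCP) lies on the centre line of the jaws, within the pads' length; the fingertips stand 11 mm ahead of it and the grasp point (between the pads) lies 8 mm behind it; z points along the fingers, x is the direction in which the jaws open and shut, and the axes are right-handed (so a half turn about z gives the same grasp; the last joint's range is limited). The gripper opens to 85 mm and grips with 20 to 120 N. Pads are 22 mm wide; open, the fingers measure 114 mm over their backs; the gripper's body (76 mm by 85 mm) begins 54 mm behind the grasp point. The pads swing forward as they close: fully open they stand 13 mm farther back than shut.
Start: joints at [1.149, 0.48, 1.596, -0, 1.065, -0.047], TCP at [0.238, 0.605, 0.242] pointing down, gripper open.
Joint ranges: [-2.75, 2.75], [-0.82, 2.05], [0.23, 2.67], [-1.56, 4.7], [0.09, 2.69], [-2.92, 2.92]. Speed limits (rad/s): [1.89, 1.89, 2.39, 3.01, 3.01, 3.01].

### API

Orientations are given as a rotation vector (axis times angle).
In Python, from station import arm, read_camera, camera_params, boxes_of, trace gives the robot as it stands. The module is installed in compiled form; this text tells all that it offers.
- The arm moves only by the tool jog_arm, never from a script. Its argument "targets" is one flat list of numbers, 6 for each row, row after row: the shift along the world's x, y, z in m, then the turn, a rotation vector about the world's x, y, z in degrees. A call has exactly 8 rows; each row shifts and turns the commanded pose from where the row before left it; what a row does not reach is not made up. A row lasts 1/12 s, in which the tool goes at most 41.7 mm and 7.16 degrees, less where a joint would pass 70% of its speed; a pose out of reach is approached as far as the arm can. A call is refused whole if a number of a shift passes 0.0417 or a number of a turn 7.16, either way. A call with a gripper value outside its range is refused whole. "jaw" is the opening, from 0 (shut) to 1 (fully open), set as the call begins (left out, the last holds). The fingers move at their own pace and stop on an object; the grip force is fixed at half the most. Time passes only in rows, so rows that do not move let the fingers close, or fill a call up. It gives the time, the measured TCP pose, the force and the opening at its end, in the units of the state.
- arm.state(): the state, without advancing time (a new reading comes with each control period).
- read_camera(name): name is "scene" or "side" or "wrist"; returns the picture (420x560x3 uint8, red, green, blue); there is no depth.
- camera_params(name): a dict with "intrinsics" (3x3 intrinsics, pixels), "eye" and "rotation" of the camera in the world. Camera axes: x right, y down, z forward; pixel columns grow to the right and rows downward; lengths in m; the calibration is good to about 2 mm. A picture is of the moment at which its call begins: read the wrist's pose just before it. camera_params takes no time and is no camera call; for the wrist camera it gives the pose at the moment of the call.
- arm.hand_in(): hands the job in, once; it reports no verdict.
Trained networks look in the newest picture that a camera, given by its name, has taken for a name from the list of things; names that differ only in an ending like _2 or _b are one class to them, and where a whole thing is asked for, a point or a joint stands for the part that bears it (a point fixed in the world has none). Each returns a list of dicts, best first, with "p" (0 to 1); they miss things now and then, are a little off and sometimes report something else, mostly with a low value. They report only what shows in the picture. A call takes as long as a camera call. They do not tell look-alikes from the thing itself.
- boxes_of(camera, name): "xyz" ([x, y, z] in m, in world coordinates, good to about 4 mm: the middle of the surface that is visible of it).
- trace(camera, name): "region" (420x560 bool, what is visible of it).
The state is a dict: "clock": time; "joint_positions": joint angles; "joint_vel": joint speeds; "effort": joint torques, N m; "ee_pos": TCP position; "eef_rot": TCP orientation; "wrist_force": force on the tool from outside, world axes, zero at the start; "moment": the same for the moment, N m; "grip_width": finger opening in m.
Only numpy, scipy, OpenCV 4.12 (cv2) and the standard library are available. Lean on these libraries where they do the work, as an engineer would, in place of code of your own. Each camera call takes 0.05 s, during which the arm holds its last target. There are 200 camera calls.

### The job

Take the cranked lifter from its rest, slide its blade under the near edge of the freshly oiled wooden plate and tip the plate over the ledge, so that it lies flat, underside up, on the raised felt bed; neither fingers nor arm may touch the plate. Then lay the lifter back in its rest the way it lay, and only after that switch on the drying lamp by pushing over the one ball-ended toggle in the switch row. Leave the other switches, and the spool, jar, can and offcut standing about, as they are.

Things in the scene. Friction and masses are not known exactly. Their poses are not given: they have to be found in the camera images.
- rack: Light wooden turning rack fixed to the bench, x -95 to 110 mm, 100 wide. Origin on the bench below the ledge, mid width; x points from low bed to raised bed, away from the robot. On its 6 mm base, at x -90 to 0, stand two rails 6 wide, centres y = -24 and 24, tops at z = 20: between them a channel 42 wide, 14 deep, open to -x, runs under the plate. Fence at x 100 to 110, 36 high.
- rack_ledge (a point): Middle of the top edge of the ledge: rack frame (0, 0, 25) mm, axes as the rack. Here the rack steps up 5 mm from the rails to the raised bed: flat, felt-topped, z = 25 mm, 74 wide, x 0 to 98 mm.
- plate_center (a point): Centre of the loose dark wooden plate, 80 x 60 x 6 mm (its x, y, z), about 35 g. Its z points out of the face that is up at the start. It starts on the rails, x roughly along the rack's x, far edge 1 to 4 mm short of the ledge, centre at z = 23 mm. A blade slid in along the channel can raise its near edge; it then turns about the ledge and, a little past upright, falls over onto the raised bed.
- rest: Dark wooden rest for the lifter, fixed to the bench. Origin on the bench at its middle. Base 120 x 50 x 8 mm; two cross supports 8 mm thick at x = -45 and 45 with seats at z = 36, each between cheeks up to z = 46 that leave a slot 24 mm wide in y. Between the supports the fingers have room down to the base.
- rest_seat (a point): Point in the rest's frame at (0, 0, 44 mm): where the centre of the lifter's handle is when it lies properly in the rest, its blade pointing to the rest's +x.
- lifter_grip (a point): Handle centre of the loose cranked lifter (75 g, centre of mass 10 to 50 mm towards the blade), lying in the rest at the start. Handle light wood, 120 mm along x (-60 to 60), 14 wide in y, 16 high in z. A neck leads down at its front to a flat steel blade, 28 wide, 2.5 thick, x 78 to 140, its middle plane 33 mm below the handle's centre. x points to the blade's tip, z up.
- lifter_tip (a point): Middle of the blade's front edge: in the lifter's frame (140, 0, -33) mm from the handle's centre.
- lamp_tip (a point): Centre of the steel ball, 13 mm across, on the end of the drying lamp's toggle; it is the only toggle with a ball, and may stand at any of the four places in the row. It is 32 mm from the toggle's pivot.
- lamp_pivot (a point): Fixed pivot of the ball-ended toggle, 41 mm above the bench, 1 mm above its grey module (50 x 32 mm; four modules side by side at 34 mm spacing on a dark plinth with a low back plate). x is the way the toggle is to be pushed (away from the robot), y runs along the row.
- lamp_switch (a joint): Angle of the ball-ended toggle, rad: 0 is off, leaning 0.4 rad to the -x side of upright; 0.8 is on, leaning 0.4 rad to the +x side. It turns with light friction (about 1 N at the ball), has no spring and stays where it is left.
- p1_switch (a joint): Angle of a neighbouring toggle with a flat paddle end (11 mm wide, reaching 36 mm from the pivot), same scale; starts off and stays off.
- p2_switch (a joint): Angle of a second flat-paddle toggle, same scale; starts on (near 0.8) and stays on.
- p3_switch (a joint): Angle of a third flat-paddle toggle, same scale; starts off and stays off.
- p1_pivot (a point): Pivot of the first flat-paddle toggle.
- p2_pivot (a point): Pivot of the second flat-paddle toggle.
- p3_pivot (a point): Pivot of the third flat-paddle toggle.
- spool: Bystander: empty wooden thread spool, 36 mm across, 40 mm high, beside the raised bed; origin under its middle.
- jar: Bystander: small amber jar, 44 mm across, 60 mm high, on the other side of the raised bed; origin under its middle.
- can: Bystander: metal can, 60 mm across, 55 mm high, behind the switches; origin under its middle.
- offcut: Bystander: wooden offcut 70 x 35 x 25 mm beyond the rest; origin under its middle.
There are look-alikes about, which are no part of the job. What is shaped like the part that bears plate_center but orange or yellow is not meant.

How it is judged:
On the way, in this order (a step that is already met when the one before it is completed fails the run):
1. the lifter raises the plate by its near edge (plate tilted over 0.5 rad while touched by the lifter) (contact force between lifter and plate above 0.02 N and angle between plate_center's own z axis and vertical between 0.5 and 1.7 rad), for 0.05 s.
2. the plate lies still, underside up, on the raised bed (angle between plate_center's own z axis and vertical above 2.97 rad and x of plate_center in the frame of rack between 0.005 and 0.075 m and y of plate_center in the frame of rack between -0.03 and 0.03 m and z of plate_center in the frame of rack between 0.024 and 0.034 m and linear speed of plate below 0.02 m/s), for 0.2 s.
3. the lifter lies in its rest again, let go (horizontal distance between lifter_grip and rest_seat below 0.02 m and z of lifter_grip in the frame of rest_seat between -0.005 and 0.005 m and angle between lifter_grip's own z axis and vertical below 0.15 rad and x of lifter_tip in the frame of rest_seat above 0.1 m and linear speed of lifter below 0.02 m/s and contact force between the fingers and lifter below 0.05 N), for 0.2 s.
4. the ball-ended toggle is on (value of joint lamp_switch above 0.55 rad), for 0.1 s.
At the end, for the whole second after the job is handed in: Plate flat (0.17 rad), underside up on the raised bed, centre 5-75 mm past the ledge, within 30 mm of mid; lifter let go in its rest, level, blade as before, handle within 20 mm of the seat (5 mm in height); ball toggle over 0.55 rad; neighbours: off ones under 0.25, on one over 0.55; all still (all of step 2 and all of step 3 and value of joint each of lamp_switch, p2_switch above 0.55 rad and value of joint each of p1_switch, p3_switch below 0.25 rad); the robot touches nothing.
It fails at once if the fingers or the arm touch the plate (contact force between any of the fingers, the arm and plate above 0.2 N).
It fails at once if a neighbouring toggle is moved out of its position (not (value of joint each of p1_switch, p3_switch below 0.25 rad and value of joint p2_switch above 0.55 rad)).
It fails at once if a bystander (spool, jar, can, offcut) is moved by more than 20 mm (distance of any of spool, jar, can, offcut from where it was at the start of the episode above 0.02 m).
It also fails if it takes over 58 s, if anything falls off the work surface, if the arm or the gripper's body presses on something with over 40 N, if the wrist force passes 120 N, or if a joint passes its speed limit or range.

## Working session

There is one attempt and no reset: what is moved stays moved. The work goes in short steps, Python scripts to look and compute and a tool call to move; the robot and the scene stay as the last step left them, time stands still between calls to the robot, and variables do not carry over. Pictures are saved under pics/ and viewed, about 8 in all and at most 12, crops included, and the job is handed in when it is done.

Besides the shell and the picture viewer there is one more tool, called after "Call:" as name(argument=value, ...) on one line, values as JSON. jog_arm: Moves the arm, as the interface text tells. Its arguments: {"type":"object","properties":{"targets":{"type":"array"},"jaw":{"type":"number"}},"required":["targets"]}

```bash
mkdir -p pics
cat > h.py <<'E'
import numpy as np, cv2
from station import arm, read_camera, camera_params, boxes_of, trace
def snap(n,f):
    im=read_camera(n); cv2.imwrite('pics/'+f,im[:,:,::-1]); return im
E
python3 - <<'E'
from h import *
np.set_printoptions(precision=4,suppress=True)
s=arm.state(); print(s['clock'],s['ee_pos'],s['eef_rot'],s['grip_width'])
a=snap('scene','a.png');b=snap('side','b.png')
for c in ['scene','side']:
    p=camera_params(c); print(c,p['eye'],p['rotation'].tolist() if hasattr(p['rotation'],'tolist') else p['rotation'],p['intrinsics'][0])
    for n in ['rack','plate_center','rest','lifter_grip','lamp_tip','p1_switch','spool','jar','can','offcut']:
        print(n,[(np.round(d['xyz'],3).tolist(),round(d['p'],2)) for d in boxes_of(c,n)][:5])
print(arm.state()['clock'])
E
```

```text
0.0 [0.2378 0.6045 0.2417] [ 2.5958  1.7683 -0.0016] 0.08558375700464801
scene [1.2459 0.4514 0.83  ] [-1.2156982743769205, -2.2885849782572265, 1.017366786705348] [498.9178   0.     283.8084]
rack [([0.714, -0.0, 0.02], 0.82)]
plate_center [([0.464, 0.054, 0.004], 0.95), ([0.629, -0.029, 0.024], 0.72), ([0.614, -0.193, 0.007], 0.56)]
rest [([0.48, -0.272, 0.004], 0.88), ([0.711, 0.004, 0.027], 0.3)]
lifter_grip [([0.525, -0.289, 0.042], 0.8)]
lamp_tip [([0.474, 0.255, 0.068], 0.52), ([0.529, -0.29, 0.038], 0.36)]
p1_switch [([0.478, 0.353, 0.063], 0.48)]
spool [([0.703, 0.08, 0.04], 0.63), ([0.526, -0.292, 0.04], 0.52)]
jar [([0.759, -0.091, 0.047], 0.65)]
can [([0.625, 0.324, 0.047], 0.62)]
offcut [([0.641, -0.38, 0.026], 0.96)]
side [ 0.5382 -1.0688  1.1118] [-2.3537395956982987, 0.034253251196893236, -0.03783927459152377] [530.8874   0.     273.2969]
rack [([0.7, -0.028, 0.026], 0.71)]
plate_center [([0.629, -0.029, 0.029], 0.86), ([0.615, -0.196, 0.007], 0.86), ([0.457, 0.048, 0.006], 0.82)]
rest [([0.475, -0.294, 0.009], 0.84), ([0.629, -0.028, 0.031], 0.55)]
lifter_grip [([0.522, -0.301, 0.043], 0.73)]
lamp_tip []
p1_switch [([0.638, -0.396, 0.024], 0.61), ([0.483, 0.284, 0.042], 0.41)]
spool [([0.696, 0.07, 0.034], 0.64), ([0.604, 0.301, 0.041], 0.24)]
jar [([0.747, -0.114, 0.043], 0.72)]
can [([0.523, -0.301, 0.042], 0.67), ([0.605, 0.304, 0.044], 0.57), ([0.699, -0.027, 0.024], 0.22)]
offcut []
1.1
```

View pics/a.png

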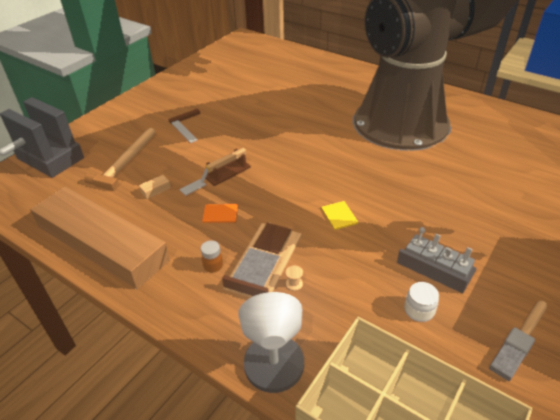

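View pics/b.png

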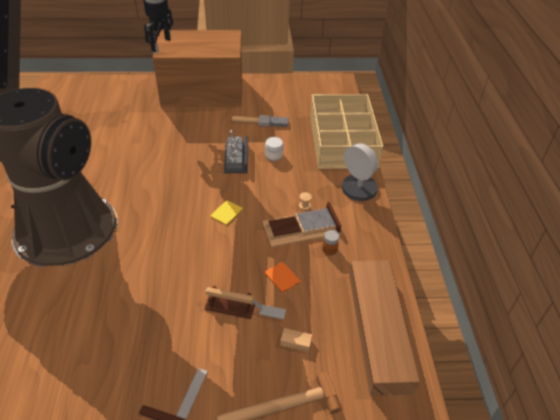

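The pictures show the rack with its dark plate at scene px (272,238) and felt (258,265), and the lifter in its rest at (225,170). The switch row is at (437,258), and the yellow and orange look-alikes are at (340,214) and (220,212). I'll take wrist close-ups next.

Run:
```python
from h import *
from scipy.spatial.transform import Rotation as R
np.set_printoptions(precision=4,suppress=True)
s=arm.state();p=camera_params('wrist');T=R.from_rotvec(s['eef_rot'])
print(T.as_matrix()); print(p, T.inv().apply(np.array(p['eye'])-s['ee_pos'])); print((T.inv()*R.from_rotvec(p['rotation'])).as_matrix())
```

```text
[[ 0.366   0.9306  0.    ]
 [ 0.9306 -0.366   0.    ]
 [ 0.      0.     -1.    ]]
{'intrinsics': array([[341.9215,   0.    , 281.3551],
       [  0.    , 341.9215, 208.76  ],
       [  0.    ,   0.    ,   1.    ]]), 'eye': array([0.1644, 0.6352, 0.3738]), 'rotation': array([2.3702, 1.614 , 0.2564])} [ 0.0013 -0.0795 -0.1315]
[[ 1.     -0.0002 -0.0015]
 [ 0.0006  0.9501  0.3118]
 [ 0.0014 -0.3118  0.9501]]
```

Call:
jog_arm(targets=[0.02,-0.04,0.01,0,0,0,0.025,-0.04,0.01,0,0,0,0.025,-0.04,0.01,0,0,0,0.025,-0.04,0.01,0,0,0,0.025,-0.04,0.01,0,0,0,0.025,-0.04,0,0,0,0,0.025,-0.04,0,0,0,0,0,0,0,0,0,0])

```text
clock: 1.77
ee_pos: [0.3897, 0.3544, 0.2863]
eef_rot: [2.598, 1.763, 0.0]
wrist_force: [-0.3, 0.7, 0.4]
grip_width: 0.0855
```

Run:
```python
from h import *
np.set_printoptions(precision=4,suppress=True)
im=snap('wrist','w1.png'); cv2.imwrite('pics/w1c.png',im[:,:,::-1])
p=camera_params('wrist'); np.savez('w1.npz',im=im,eye=p['eye'],rot=p['rotation'],K=p['intrinsics'])
for n in ['lamp_tip','p1_switch','can']:
    print(n,[(np.round(d['xyz'],3).tolist(),round(d['p'],2)) for d in boxes_of('wrist',n)][:5])
```

```text
lamp_tip [([0.472, 0.356, 0.039], 0.42), ([0.47, 0.256, 0.074], 0.4)]
p1_switch []
can [([0.594, 0.325, 0.054], 0.64)]
```

View pics/w1.png

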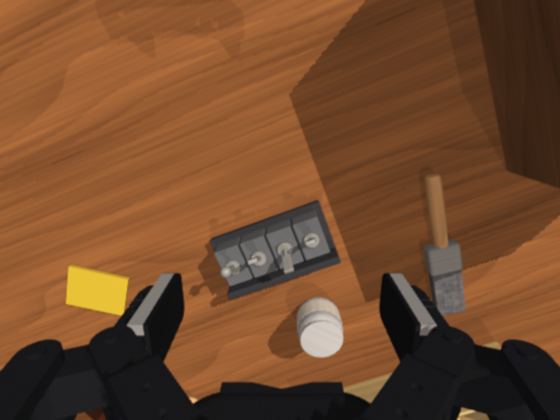

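The switch row spans px (212-340, 202-300). The can is at (320,327) and the yellow look-alike at (97,290). I'll zoom in on the row and move on towards the rack.

Run:
```python
from h import *
d=np.load('w1.npz'); im=d['im'][195:305,205:345]
cv2.imwrite('pics/w1z.png',cv2.resize(im,None,fx=5.5,fy=5.4,interpolation=cv2.INTER_CUBIC)[:,:,::-1])
```

```text
(no output)
```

View pics/w1z.png

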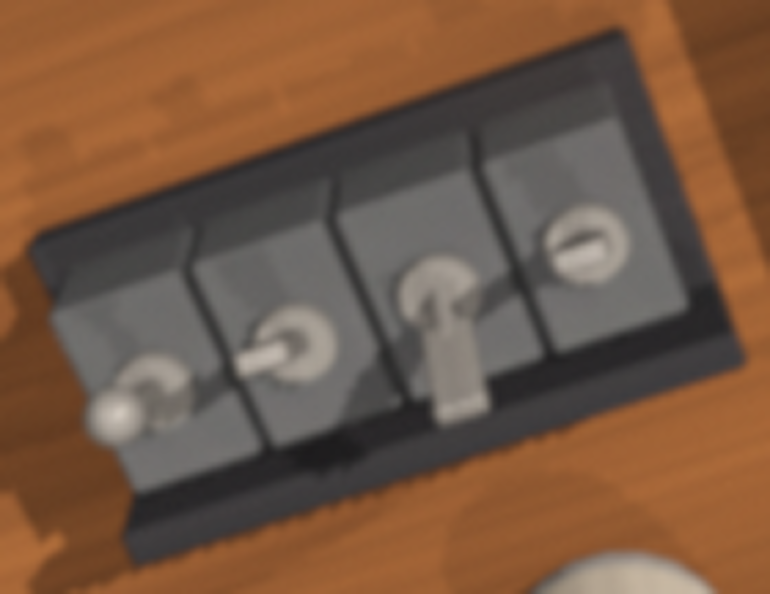

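Call:
jog_arm(targets=[0.016,-0.038,0,0,0,0,0.016,-0.038,0,0,0,0,0.016,-0.038,0,0,0,0,0.016,-0.038,0,0,0,0,0.016,-0.038,0,0,0,0,0.016,-0.038,0,0,0,0,0.016,-0.038,0,0,0,0,0.016,-0.038,0,0,0,0])

```text
clock: 2.63
ee_pos: [0.5152, 0.0552, 0.286]
eef_rot: [-2.594, -1.772, -0.0]
wrist_force: [1.7, 0.6, -0.5]
grip_width: 0.0854
```

The ball toggle is at the low-y end of the row: ball at w1 px (226,272), pivot about (232.6,267.6). The other pivots run along to (311,240).

```bash
cat >> h.py <<'E'
from scipy.spatial.transform import Rotation as R
from scipy.optimize import least_squares
def ray(px,z,eye,rot,K):
    px=np.atleast_2d(px).astype(float); z=np.broadcast_to(np.asarray(z,float),len(px))
    v=R.from_rotvec(rot).apply(np.c_[px,np.ones(len(px))]@np.linalg.inv(K).T)
    return eye+v*((z-eye[2])/v[:,2])[:,None]
def proj(P,eye,rot,K):
    c=R.from_rotvec(rot).inv().apply(np.atleast_2d(P)-eye)@K.T; return c[:,:2]/c[:,2:]
def grab(f):
    p=camera_params('wrist'); im=snap('wrist',f+'.png'); np.savez(f+'.npz',im=im,eye=p['eye'],rot=p['rotation'],K=p['intrinsics']); return im
def load(f):
    d=np.load(f+'.npz'); return d['eye'],d['rot'],d['K']
E
python3 - <<'E'
from h import *
np.set_printoptions(precision=4,suppress=True)
c=load('w1'); z=lambda u,v:(205+u/5.5,195+v/5.4)
print('piv',ray([z(152,392),z(295,343),z(438,295),z(585,245)],.041,*c))
print('ball',ray([z(116,414)],.041+.032*np.cos(.4),*c))
im=grab('w2')
for n in ['rack','plate_center','lifter_grip']:
    print(n,[(np.round(d['xyz'],3).tolist(),round(d['p'],2)) for d in boxes_of('wrist',n)][:4])
im=im[200:400,130:420]
cv2.imwrite('pics/w2z.png',cv2.resize(im,None,fx=2.7,fy=2.7,interpolation=cv2.INTER_CUBIC)[:,:,::-1])
E
```

```text
piv [[0.4785 0.2571 0.041 ]
 [0.479  0.2916 0.041 ]
 [0.4797 0.3254 0.041 ]
 [0.4802 0.3596 0.041 ]]
ball [[0.4677 0.2583 0.0705]]
rack [([0.692, -0.001, 0.025], 0.9), ([0.61, -0.383, 0.025], 0.7)]
plate_center [([0.46, 0.051, 0.007], 0.92), ([0.625, -0.028, 0.03], 0.74), ([0.522, -0.286, 0.044], 0.6), ([0.595, -0.196, 0.01], 0.56)]
lifter_grip [([0.524, -0.29, 0.042], 0.72)]
```

View pics/w2z.png

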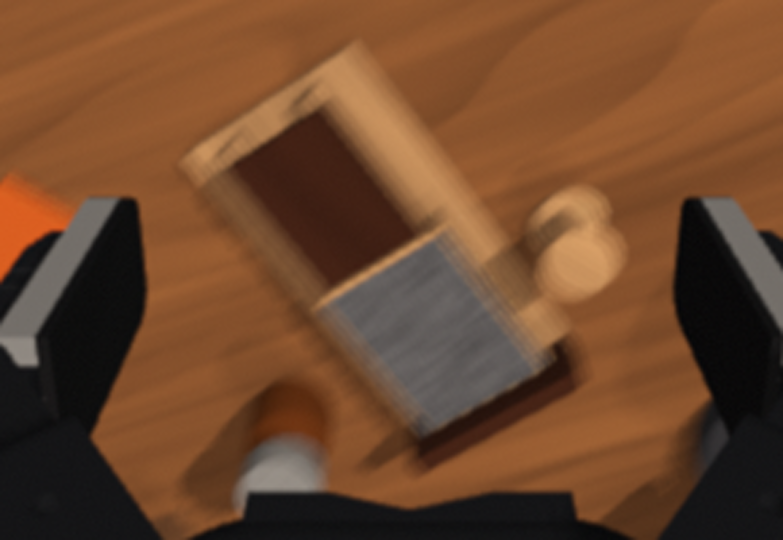

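The plate sits on the rails with the felt bed beyond it, spool at right and jar at left. The frame is blurred because the arm was still settling, so I'll retake it settled and rectify it.

Run:
```python
from h import *
np.set_printoptions(precision=4,suppress=True)
im=grab('w2b'); c=load('w2b'); print(arm.state()['clock'])
def rect(zz,x0,x1,y0,y1,s=0.0005):
    X,Y=np.meshgrid(np.arange(y1,y0,-s),np.arange(x1,x0,-s)) # col: y decreasing; row: x decreasing
    P=np.stack([Y,X,np.full_like(X,zz)],-1).reshape(-1,3)
    q=proj(P,*c).astype(np.float32).reshape(*X.shape,2)
    return cv2.remap(im,q[...,0],q[...,1],cv2.INTER_CUBIC)
r=rect(.0255,.55,.81,-.13,.10)
cv2.imwrite('pics/r2.png',cv2.resize(r,None,fx=1.15,fy=1.15)[:,:,::-1])
hsv=cv2.cvtColor(r,cv2.COLOR_RGB2HSV)
m=((hsv[...,2]<85)&(hsv[...,1]>110)).astype(np.uint8)
m=cv2.morphologyEx(m,cv2.MORPH_OPEN,np.ones((7,7)))
n,l,st,ce=cv2.connectedComponentsWithStats(m)
for i in np.argsort(-st[1:,4])[:4]+1:
    pts=np.argwhere(l==i)[:,::-1].astype(np.float32); b=cv2.minAreaRect(pts)
    w=cv2.boxPoints(b); print(st[i,4]*.25,'ctr',.81-b[0][1]*.0005,.10-b[0][0]*.0005,np.array(b[1])*.5,b[2],'corners',np.c_[.81-w[:,1]*.0005,.10-w[:,0]*.0005].round(4).tolist())
g=((hsv[...,1]<60)&(hsv[...,2]>60)).astype(np.uint8);g=cv2.morphologyEx(g,cv2.MORPH_OPEN,np.ones((9,9)))
n,l,st,ce=cv2.connectedComponentsWithStats(g)
for i in np.argsort(-st[1:,4])[:3]+1:
    pts=np.argwhere(l==i)[:,::-1].astype(np.float32); b=cv2.minAreaRect(pts)
    w=cv2.boxPoints(b); print('felt',st[i,4]*.25,'ctr',.81-b[0][1]*.0005,.10-b[0][0]*.0005,np.array(b[1])*.5,b[2],np.c_[.81-w[:,1]*.0005,.10-w[:,0]*.0005].round(4).tolist())
```

```text
2.8833
4857.75 ctr 0.6262849273681641 -0.026020050048828125 [81.5534 60.5398] 76.83676147460938 corners [[0.6590999960899353, 0.01269999984651804], [0.6729000210762024, -0.04619999974966049], [0.593500018119812, -0.06480000168085098], [0.5796999931335449, -0.005799999926239252]]
2167.25 ctr 0.7680896682739259 0.007310394287109376 [ 30.2177 107.9866] 76.95436096191406 corners [[0.7706000208854675, 0.0632999986410141], [0.7950000166893005, -0.04190000146627426], [0.7656000256538391, -0.048700001090765], [0.7411999702453613, 0.05649999901652336]]
410.25 ctr 0.7288251113891602 -0.10610244750976563 [15.5583 48.3303] 42.7542610168457 corners [[0.7164000272750854, -0.08399999886751175], [0.751800000667572, -0.11680000275373459], [0.7412999868392944, -0.1281999945640564], [0.7057999968528748, -0.09539999812841415]]
44.25 ctr 0.683 0.05575000000000001 [6.  7.5] 90.0 corners [[0.6859999895095825, 0.05950000137090683], [0.6859999895095825, 0.052000001072883606], [0.6800000071525574, 0.052000001072883606], [0.6800000071525574, 0.05950000137090683]]
felt 6468.0 ctr 0.7176663513183594 -0.004389411926269529 [93.3214 70.4723] 76.93844604492188 [[0.7552000284194946, 0.04050000011920929], [0.7710999846458435, -0.028200000524520874], [0.6801999807357788, -0.049300000071525574], [0.6642000079154968, 0.01940000057220459]]
felt 1311.25 ctr 0.7653751983642578 -0.10941296386718749 [40.9521 38.1326] 21.501436233520508 [[0.7551000118255615, -0.08340000361204147], [0.7906000018119812, -0.09740000218153], [0.775600016117096, -0.1354999989271164], [0.7401000261306763, -0.12150000035762787]]
felt 24.0 ctr 0.5920000000000001 -0.12775 [6.  3.5] 90.0 [[0.5950000286102295, -0.12600000202655792], [0.5950000286102295, -0.12950000166893005], [0.5889999866485596, -0.12950000166893005], [0.5889999866485596, -0.12600000202655792]]
```

View pics/r2.png

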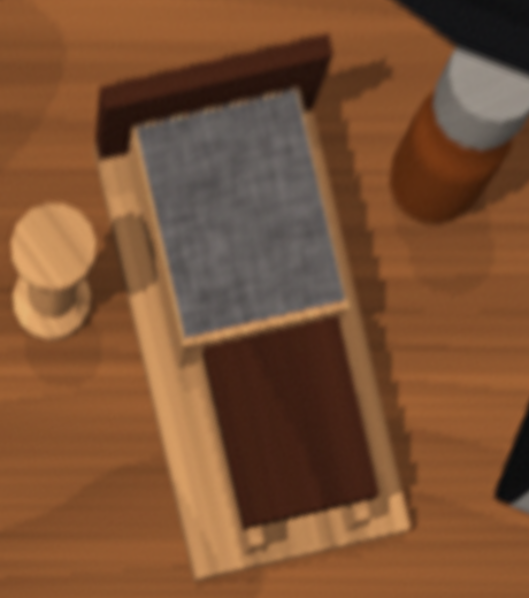

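The rectified view gives a rack yaw of about 13.1°. The plate centre is (0.626,-0.026) and laterally centred, and the ledge is at about (0.669,-0.016). Next is the rest.

Call:
jog_arm(targets=[-0.01,-0.041,0,0,0,0,-0.01,-0.041,0,0,0,0,-0.01,-0.041,0,0,0,0,-0.01,-0.041,0,0,0,0,-0.01,-0.041,0,0,0,0,-0.01,-0.041,0,0,0,0,-0.01,-0.04,0,0,0,0,0,0,0,0,0,0])

```text
clock: 3.55
ee_pos: [0.4448, -0.2312, 0.2861]
eef_rot: [2.596, 1.767, -0.001]
wrist_force: [0.2, 0.3, -1.2]
grip_width: 0.0857
```

```bash
cat >> h.py <<'E'
def rect(im,c,zz,x0,x1,y0,y1,s=0.0005):
    X,Y=np.meshgrid(np.arange(y1,y0,-s),np.arange(x1,x0,-s))
    P=np.stack([Y,X,np.full_like(X,zz)],-1).reshape(-1,3)
    q=proj(P,*c).astype(np.float32).reshape(*X.shape,2)
    return cv2.remap(im,q[...,0],q[...,1],cv2.INTER_CUBIC)
E
python3 - <<'E'
from h import *
np.set_printoptions(precision=4,suppress=True)
read_camera('wrist'); im=grab('w3'); c=load('w3'); s=arm.state(); print(s['clock'],s['ee_pos'])
r=rect(im,c,.052,.38,.66,-.38,-.22)
cv2.imwrite('pics/r3.png',r[:,:,::-1])
m=trace('wrist','lifter_grip'); print([(d['p'],d['region'].sum(),np.argwhere(d['region']).mean(0)) for d in m])
E
```

```text
3.65 [ 0.4456 -0.2269  0.2858]
[(0.67, np.int64(2154), array([238.7052, 254.3175]))]
```

View pics/r3.png

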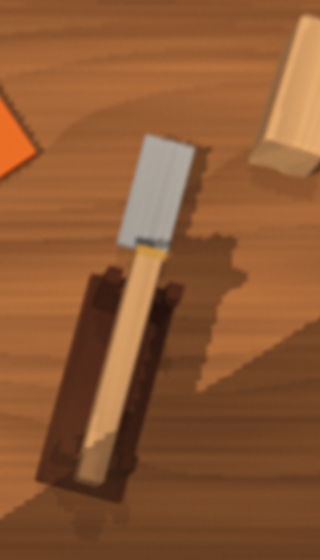

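The handle runs in the rectified image from about (150,250) at the front to (92,480) at the rear. The blade is beyond it and the offcut is upper right. Refining numerically.

Run:
```python
from h import *
np.set_printoptions(precision=4,suppress=True)
im=np.load('w3.npz')['im'];c=load('w3');
r=rect(im,c,.052,.38,.66,-.38,-.22).astype(float)
A=[]
for row in range(262,472,6):
    m=152+(92-152)*(row-252)/230
    g=r[row,:,0]; # red profile
    cols=np.arange(int(m)-25,int(m)+26); d=np.gradient(cv2.GaussianBlur(g[None,:],(5,1),0)[0])[cols]
    L=cols[:25][np.argmax(d[:25])]; Rr=cols[25:][np.argmin(d[25:])]
    A.append((row,L,Rr))
A=np.array(A); ok=abs((A[:,2]-A[:,1])-np.median(A[:,2]-A[:,1]))<5; print(np.median(A[:,2]-A[:,1])*.5,ok.sum())
k=np.polyfit(A[ok,0],(A[ok,1]+A[ok,2])/2,1); print('yaw',np.degrees(np.arctan(k[0])), 'resid',np.std(np.polyval(k,A[ok,0])-(A[ok,1]+A[ok,2])/2))
rows=np.arange(235,500); prof=[r[q,int(round(np.polyval(k,q)))].astype(int).tolist() for q in rows]
print([(q,p) for q,p in zip(rows,prof) if (q<268 and q%2) or (q>462 and q%2)])
for q in (250,366,480): print(q,.66-q*.0005,-.22-np.polyval(k,q)*.0005)
```

```text
14.5 35
yaw -14.753963853352786 resid 0.37315908012486204
[(np.int64(235), [164, 156, 148]), (np.int64(237), [150, 143, 135]), (np.int64(239), [132, 126, 119]), (np.int64(241), [103, 98, 94]), (np.int64(243), [88, 83, 80]), (np.int64(245), [103, 87, 70]), (np.int64(247), [151, 113, 66]), (np.int64(249), [187, 137, 64]), (np.int64(251), [200, 146, 64]), (np.int64(253), [202, 147, 68]), (np.int64(255), [202, 147, 81]), (np.int64(257), [205, 150, 92]), (np.int64(259), [209, 153, 99]), (np.int64(261), [209, 153, 99]), (np.int64(263), [209, 153, 99]), (np.int64(265), [209, 153, 99]), (np.int64(267), [210, 154, 99]), (np.int64(463), [151, 106, 67]), (np.int64(465), [151, 107, 68]), (np.int64(467), [150, 105, 67]), (np.int64(469), [150, 105, 66]), (np.int64(471), [152, 106, 68]), (np.int64(473), [152, 107, 68]), (np.int64(475), [154, 108, 68]), (np.int64(477), [150, 104, 66]), (np.int64(479), [132, 91, 58]), (np.int64(481), [110, 74, 47]), (np.int64(483), [93, 61, 39]), (np.int64(485), [78, 48, 30]), (np.int64(487), [65, 38, 22]), (np.int64(489), [65, 36, 21]), (np.int64(491), [65, 37, 22]), (np.int64(493), [72, 41, 24]), (np.int64(495), [90, 54, 30]), (np.int64(497), [103, 62, 34]), (np.int64(499), [105, 64, 36])]
250 0.535 -0.2948324929971989
366 0.47700000000000004 -0.2795580765639589
480 0.42000000000000004 -0.26454701213818865
```

Call:
jog_arm(targets=[0.0073,-0.0093,-0.0277,0,0,1.125,0.0073,-0.0093,-0.0277,0,0,1.125,0.0073,-0.0093,-0.0277,0,0,1.125,0.0073,-0.0093,-0.0277,0,0,1.125,0.0073,-0.0093,-0.0277,0,0,1.125,0.0073,-0.0093,-0.0277,0,0,1.125,0,0,0,0,0,0,0,0,0,0,0,0])

```text
clock: 4.37
ee_pos: [0.4894, -0.2806, 0.1189]
eef_rot: [-2.483, -1.919, 0.001]
wrist_force: [0.7, -0.9, -0.0]
grip_width: 0.0853
```

Run:
```python
from h import *
s=arm.state();y=R.from_rotvec(s['eef_rot']).as_matrix(); print(s['clock'],s['ee_pos'],np.degrees(np.arctan2(y[1,1],y[0,1])),y[:,2],np.abs(s['joint_vel']).max(),s['joint_positions'])
```

```text
4.3667 [ 0.48935073 -0.28058871  0.11887125] -14.614651921843938 [-0.00264433  0.00194578 -0.99999461] 0.05236148054327729 [-5.74490119e-01  5.19065690e-01  1.90405014e+00  2.97382289e-04
  7.21754037e-01 -1.89043435e+00]
```

Call:
jog_arm(targets=[0,-0.001,-0.0166,0,0,0,0,-0.001,-0.0166,0,0,0,0,0,-0.0166,0,0,0,0,0,-0.0166,0,0,0,0,0,-0.0166,0,0,0,0,0,0,0,0,0,0,0,0,0,0,0,0,0,0,0,0,0])

```text
clock: 5.03
ee_pos: [0.4902, -0.2848, 0.0387]
eef_rot: [2.486, 1.918, 0.001]
wrist_force: [0.3, 0.2, 0.5]
grip_width: 0.0856
```

Call:
jog_arm(targets=[0,0,0,0,0,0,0,0,0,0,0,0,0,0,0,0,0,0,0,0,0,0,0,0,0,0,0,0,0,0,0,0,0,0,0,0,0,0,0,0,0,0,0,0,0,0,0,0], jaw=0)

```text
clock: 5.7
ee_pos: [0.4892, -0.2852, 0.037]
eef_rot: [2.488, 1.918, 0.0]
wrist_force: [-1.1, 1.4, 6.0]
grip_width: 0.0132
```

Call:
jog_arm(targets=[0,0,0.02,0,0,0,0,0,0.035,0,0,0,0,0,0.035,0,0,0,-0.0059,0.027,0,0,0,3.48,-0.0059,0.027,0,0,0,3.48,-0.0059,0.027,0,0,0,3.48,-0.0059,0.027,0,0,0,3.48,-0.0059,0.027,0,0,0,3.48])

```text
clock: 6.37
ee_pos: [0.4591, -0.149, 0.1268]
eef_rot: [-2.166, -2.275, 0.0]
wrist_force: [0.6, -0.6, 0.2]
grip_width: 0.0127
```

Call:
jog_arm(targets=[-0.0059,0.027,0,0,0,3.48,-0.0059,0.027,0,0,0,3.48,-0.0059,0.027,0,0,0,3.48,0,0,0,0,0,0,0,0,0,0,0,0,0,0,0,0,0,0,0,0,0,0,0,0,0,0,0,0,0,0])

```text
clock: 7.03
ee_pos: [0.4424, -0.0699, 0.1267]
eef_rot: [1.955, 2.459, 0.0]
wrist_force: [-0.5, -0.2, -1.8]
grip_width: 0.0127
```

Run:
```python
from h import *
s=arm.state();y=R.from_rotvec(s['eef_rot']).as_matrix(); print(s['clock'],s['ee_pos'],np.degrees(np.arctan2(y[1,1],y[0,1])),y[:,2],np.abs(s['joint_vel']).max(),s['joint_positions'],s['grip_width'])
im=grab('w4'); c=load('w4')
P=s['ee_pos']+y@np.array([0,.128,.026]); print('pred tip',P, proj(P,*c))
cv2.imwrite('pics/w4z.png',cv2.resize(im[130:420,100:460],None,fx=2,fy=2)[:,:,::-1])
```

```text
7.0333 [ 0.44236002 -0.06985571  0.12673345] 13.034493398639375 [ 2.24758842e-04 -1.12777785e-04 -9.99999968e-01] 0.0017312802050968277 [-2.24283735e-01  3.79318410e-01  2.15852810e+00 -1.05659622e-04
  6.03501934e-01 -2.02248788e+00] 0.01269155739908664
pred tip [ 0.56706787 -0.04098983  0.10075823] [[280.47752769 444.53805038]]
```

View pics/w4z.png

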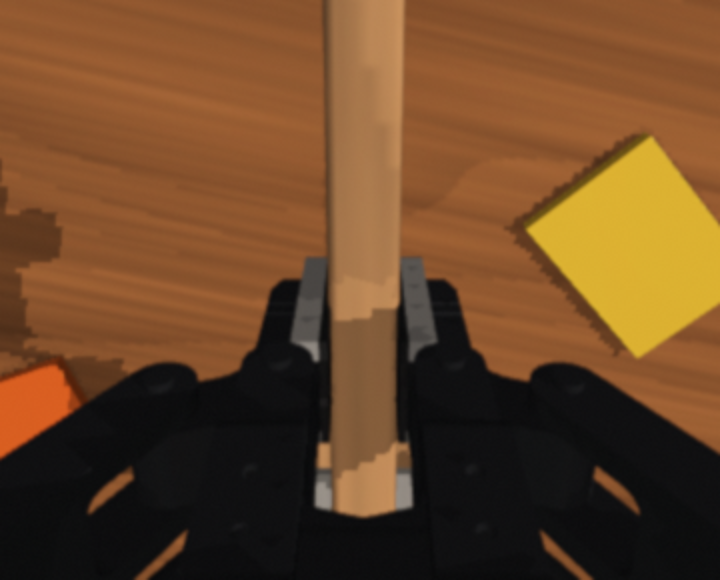

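The handle is gripped centrally and aligned with the tool. The yellow piece is at right and the orange one at left. I'll lower to blade height and check from the fixed cameras.

Call:
jog_arm(targets=[0,0.001,-0.0175,0,0,0,0,0,-0.0175,0,0,0,0,0,-0.0175,0,0,0,0,0,-0.0175,0,0,0,0,0,-0.0175,0,0,0,0,0,0,0,0,0,0,0,0,0,0,0,0,0,0,0,0,0])

```text
clock: 7.75
ee_pos: [0.4423, -0.0684, 0.0398]
eef_rot: [1.954, 2.46, 0.0]
wrist_force: [-0.4, -0.2, -0.1]
grip_width: 0.0131
```

Run:
```python
from h import *
s=arm.state();y=R.from_rotvec(s['eef_rot']).as_matrix(); print(s['clock'],s['ee_pos'],np.degrees(np.arctan2(y[1,1],y[0,1])))
L=lambda x,yy,z: s['ee_pos']+y@np.array([0,x-.012,-.007])+y@np.array([yy,0,-z])
rk=lambda x,yy,z: np.array([.669+.974*x-.2267*yy,-.016+.2267*x+.974*yy,z])
out=[]
for cam,k in (('side',5),('scene',5)):
    im=read_camera(cam).copy();p=camera_params(cam);c=(p['eye'],p['rotation'],p['intrinsics'])
    q=proj(L(.14,0,-.033),*c)[0].astype(int); x0,y0=q[0]-50,q[1]-45
    z=cv2.resize(im[y0:y0+90,x0:x0+78],None,fx=k,fy=k,interpolation=cv2.INTER_CUBIC)
    def poly(P,col):
        pts=((proj(np.array(P),*c)-[x0,y0]+.5)*k).astype(np.int32); cv2.polylines(z,[pts],True,col,1)
    poly([L(.14,.014,-.033),L(.14,-.014,-.033),L(.078,-.014,-.033),L(.078,.014,-.033)],(0,0,255))
    poly([rk(-.09,-.021,.02),rk(0,-.021,.02),rk(0,.021,.02),rk(-.09,.021,.02)],(0,255,0))
    poly([rk(0,-.037,.025),rk(.098,-.037,.025),rk(.098,.037,.025),rk(0,.037,.025)],(255,255,0))
    out.append(z)
cv2.imwrite('pics/c5.png',np.hstack(out)[:,:,::-1])
```

```text
7.75 [ 0.44233012 -0.0684322   0.03978354] 13.082331902142313
```

View pics/c5.png

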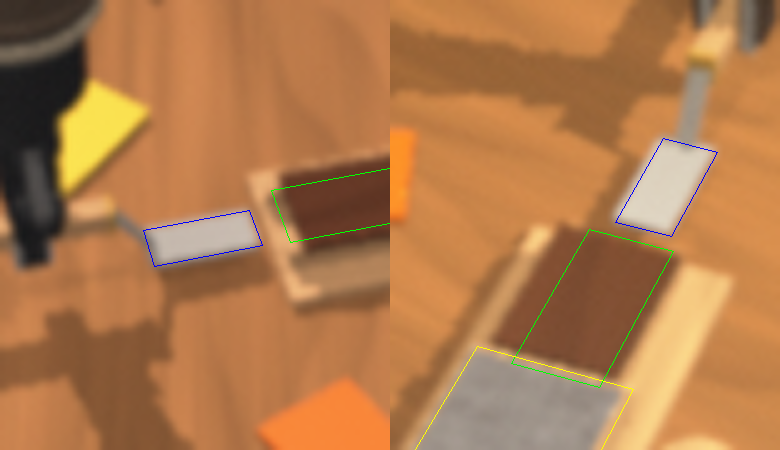

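The blade prediction matches in both views. I'll check the plate and felt positions numerically in the fixed cameras as well.

Run:
```python
from h import *
np.set_printoptions(precision=4,suppress=True)
rk=lambda x,yy,z: np.array([.669+.974*x-.2267*yy,-.016+.2267*x+.974*yy,z])
f=lambda P:((P-[.669,-.016])@np.array([[.974,-.2267],[.2267,.974]]))*1000
for cam,a in (('side','b.png'),('scene','a.png')):
    im=cv2.imread('pics/'+a)[:,:,::-1].copy();p=camera_params(cam);c=(p['eye'],p['rotation'],p['intrinsics'])
    for nm,zz in (('plate',.026),('felt',.025)):
        r=rect(im,c,zz,.55,.81,-.13,.10)
        h=cv2.cvtColor(r,cv2.COLOR_RGB2HSV)
        m=(h[...,2]<100)&(h[...,1]>110) if nm=='plate' else (h[...,1]<70)&(h[...,2]>60)
        m=cv2.morphologyEx(m.astype(np.uint8),cv2.MORPH_OPEN,np.ones((9,9)))
        n,l,st,ce=cv2.connectedComponentsWithStats(m)
        q0=(.626,-.026) if nm=='plate' else (.7177,-.0044)
        i=l[int((.81-q0[0])*2000),int((.10-q0[1])*2000)]
        if i==0: print(cam,nm,'none');continue
        b=cv2.minAreaRect(np.argwhere(l==i)[:,::-1].astype(np.float32)); w=cv2.boxPoints(b)
        W=np.c_[.81-w[:,1]*.0005,.10-w[:,0]*.0005]
        print(cam,nm,np.array(b[1])*.5,b[2],'rack-frame corners',f(W).round(1).tolist(),'ctr',f(W.mean(0)))
```

```text
side plate [80.6889 65.1667] 78.34070587158203 rack-frame corners [[-5.1, 26.1], [-6.7, -39.0], [-87.4, -37.0], [-85.8, 28.1]] ctr [-46.2574  -5.4438]
side felt [94.5534 72.2923] 77.00537872314453 rack-frame corners [[97.0, 35.9], [96.9, -36.3], [2.3, -36.2], [2.5, 36.1]] ctr [49.6768 -0.1122]
scene plate [75.8535 27.6487] 70.09625244140625 rack-frame corners [[-6.2, 9.5], [-2.9, -17.9], [-78.3, -26.9], [-81.5, 0.5]] ctr [-42.2451  -8.6998]
scene felt [88.9766 70.5548] 76.86598205566406 rack-frame corners [[91.3, 33.3], [91.4, -37.2], [2.4, -37.3], [2.3, 33.3]] ctr [46.8445 -1.9949]
```

The felt and ledge agree across the cameras. The plate may sit about 3 mm to -y, which is within tolerance. Inserting the blade.

Call:
jog_arm(targets=[0.00925,0.00215,0,0,0,0,0.00925,0.00215,0,0,0,0,0.00925,0.00215,0,0,0,0,0.00925,0.00215,0,0,0,0,0.00925,0.00215,0,0,0,0,0,0,0,0,0,0,0,0,0,0,0,0,0,0,0,0,0,0])

```text
clock: 8.52
ee_pos: [0.4878, -0.0572, 0.0391]
eef_rot: [-1.952, -2.46, 0.001]
wrist_force: [0.4, 0.3, -0.9]
grip_width: 0.0132
```

Call:
jog_arm(targets=[0,0,0.005,0,0,0,0.0009,0.0002,0.0097,0,0,0,0.0024,0.0006,0.0095,0,0,0,0.004,0.0009,0.0088,0,0,0,0.0055,0.0013,0.008,0,0,0,0,0,0,0,0,0,0,0,0,0,0,0,0,0,0,0,0,0])

```text
clock: 9.18
ee_pos: [0.5006, -0.0544, 0.0803]
eef_rot: [-1.953, -2.46, 0.0]
wrist_force: [-0.3, -0.0, -0.6]
grip_width: 0.0131
```

Run:
```python
from h import *
s=arm.state();print(s['clock'],s['ee_pos'])
out=[]
for cam,q,k in (('side',(295,232),4),('scene',(268,235),4)):
    im=read_camera(cam); x,y=q
    out.append(cv2.resize(im[y-60:y+60,x-48:x+48],None,fx=k,fy=k,interpolation=cv2.INTER_CUBIC))
cv2.imwrite('pics/c6.png',np.hstack(out)[:,:,::-1])
```

```text
9.1833 [ 0.50057506 -0.05438774  0.08030374]
```

View pics/c6.png

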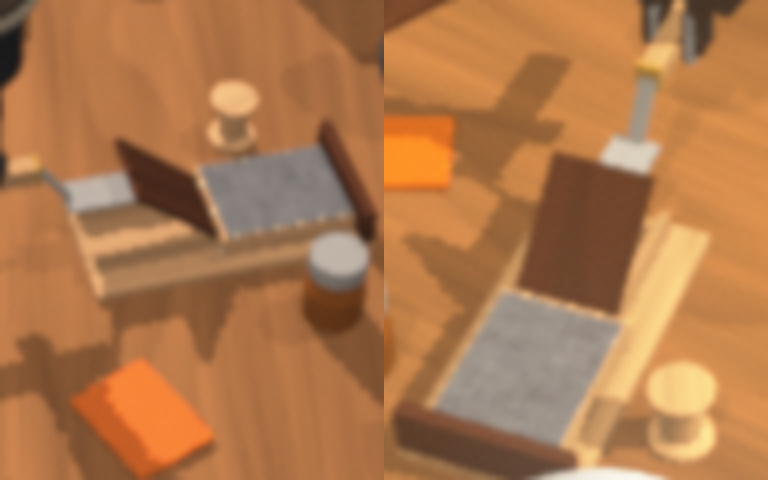

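The plate is tilted about 40° on the blade, its far edge against the ledge in both views. Continuing the arc.

Call:
jog_arm(targets=[0.0034,0.0008,0.0035,0,0,0,0.0034,0.0008,0.0035,0,0,0,0.0039,0.0009,0.0028,0,0,0,0.0039,0.0009,0.0028,0,0,0,0.0043,0.001,0.002,0,0,0,0.0043,0.001,0.002,0,0,0,0.0046,0.0011,0.0013,0,0,0,0.0046,0.0011,0.0013,0,0,0])

```text
clock: 9.95
ee_pos: [0.534, -0.0466, 0.0996]
eef_rot: [1.953, 2.461, 0.0]
wrist_force: [0.7, -0.2, -0.1]
grip_width: 0.013
```

Call:
jog_arm(targets=[0.004,0.0009,0.0005,0,0,0,0.004,0.0009,0,0,0,0,0.004,0.0009,0,0,0,0,0.004,0.0009,0,0,0,0,0.004,0.0009,0,0,0,0,0.004,0.0009,0,0,0,0,0.004,0.0009,0,0,0,0,0,0,0,0,0,0])

```text
clock: 10.62
ee_pos: [0.5624, -0.0403, 0.1]
eef_rot: [1.953, 2.46, 0.001]
wrist_force: [-0.3, -0.2, -0.5]
grip_width: 0.013
```

Run:
```python
from h import *
s=arm.state();print(s['clock'],s['ee_pos'],s['wrist_force'])
out=[]
for cam,q,k in (('side',(295,232),4),('scene',(268,235),4)):
    im=read_camera(cam); x,y=q
    out.append(cv2.resize(im[y-60:y+60,x-48:x+48],None,fx=k,fy=k,interpolation=cv2.INTER_CUBIC))
    print(cam,[(np.round(d['xyz'],3).tolist(),round(d['p'],2)) for d in boxes_of(cam,'plate_center')][:4])
cv2.imwrite('pics/c7.png',np.hstack(out)[:,:,::-1])
```

```text
10.6167 [ 0.56241053 -0.04032129  0.09995731] [-0.29322585 -0.23357092 -0.53016966]
side [([0.701, -0.013, 0.034], 0.77), ([0.459, 0.048, 0.007], 0.73), ([0.612, -0.192, 0.006], 0.66)]
scene [([0.46, 0.053, 0.006], 0.97), ([0.699, -0.01, 0.031], 0.81), ([0.613, -0.191, 0.006], 0.67), ([0.471, 0.287, 0.063], 0.48)]
```

View pics/c7.png

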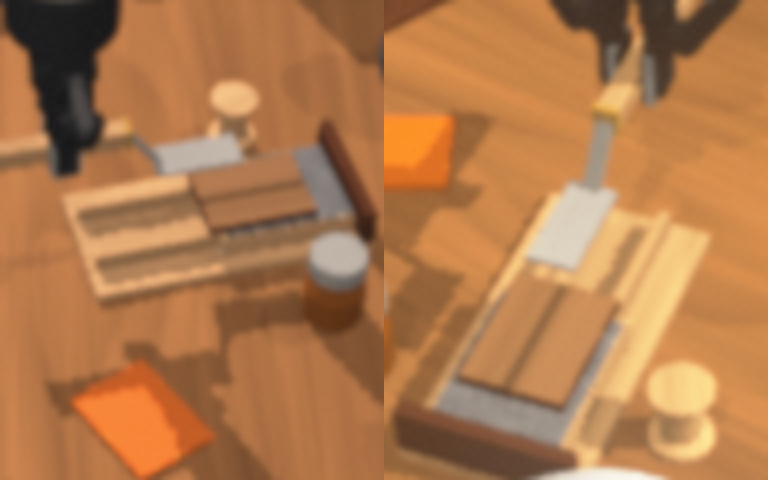

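The plate lies underside up on the felt in both views, centre about 32 mm past the ledge, with spool and jar undisturbed. Returning the lifter.

Call:
jog_arm(targets=[-0.03,-0.007,0.02,0,0,0,-0.03,-0.007,0.02,0,0,0,-0.0016,-0.0289,0,0,0,-3.48,-0.0016,-0.0289,0,0,0,-3.48,-0.0016,-0.0289,0,0,0,-3.48,-0.0016,-0.0289,0,0,0,-3.48,-0.0016,-0.0289,0,0,0,-3.48,-0.0016,-0.0289,0,0,0,-3.48])

```text
clock: 11.48
ee_pos: [0.4914, -0.2293, 0.1401]
eef_rot: [2.37, 2.062, 0.0]
wrist_force: [0.7, -0.9, -0.8]
grip_width: 0.0129
```

Call:
jog_arm(targets=[-0.0016,-0.0289,0,0,0,-3.48,-0.0016,-0.0289,0,0,0,-3.48,0,0,0,0,0,0,0,0,0,0,0,0,0,0,0,0,0,0,0,0,0,0,0,0,0,0,0,0,0,0,0,0,0,0,0,0])

```text
clock: 12.15
ee_pos: [0.4888, -0.2848, 0.14]
eef_rot: [-2.486, -1.92, 0.0]
wrist_force: [0.2, -0.9, -0.8]
grip_width: 0.0133
```

Run:
```python
from h import *
s=arm.state();y=R.from_rotvec(s['eef_rot']).as_matrix(); print(s['clock'],s['ee_pos'],np.degrees(np.arctan2(y[1,1],y[0,1])),s['wrist_force'])
```

```text
12.15 [ 0.48883733 -0.28480459  0.14004565] -14.644581755765362 [ 0.2321508  -0.86156071 -0.83154814]
```

Call:
jog_arm(targets=[0,0,-0.025,0,0,0,0,0,-0.025,0,0,0,0,0,-0.025,0,0,0,0,0,-0.015,0,0,0,0,0,-0.008,0,0,0,0,0,-0.003,0,0,0,0,0,0,0,0,0,0,0,0,0,0,0])

```text
clock: 12.82
ee_pos: [0.4892, -0.2858, 0.0397]
eef_rot: [2.487, 1.918, 0.001]
wrist_force: [0.6, -0.4, -0.6]
grip_width: 0.0127
```

Call:
jog_arm(targets=[0,0,-0.001,0,0,0,0,0,-0.0005,0,0,0,0,0,0,0,0,0,0,0,0,0,0,0,0,0,0,0,0,0,0,0,0,0,0,0,0,0,0,0,0,0,0,0,0,0,0,0])

```text
clock: 13.48
ee_pos: [0.4887, -0.2857, 0.0375]
eef_rot: [-2.488, -1.918, 0.0]
wrist_force: [0.4, 0.0, -1.1]
grip_width: 0.013
```

Call:
jog_arm(targets=[0,0,-0.0008,0,0,0,0,0,0,0,0,0,0,0,0,0,0,0,0,0,0,0,0,0,0,0,0,0,0,0,0,0,0,0,0,0,0,0,0,0,0,0,0,0,0,0,0,0])

```text
clock: 14.15
ee_pos: [0.4888, -0.2857, 0.037]
eef_rot: [2.488, 1.918, 0.0]
wrist_force: [-2.1, 1.0, 7.2]
grip_width: 0.013
```

Call:
jog_arm(targets=[0,0,0,0,0,0,0,0,0,0,0,0,0,0,0,0,0,0,0,0,0,0,0,0,0,0,0,0,0,0,0,0,0,0,0,0,0,0,0,0,0,0,0,0,0,0,0,0], jaw=1)

```text
clock: 14.82
ee_pos: [0.4887, -0.2856, 0.0366]
eef_rot: [-2.488, -1.918, 0.0]
wrist_force: [0.8, 0.3, 0.9]
grip_width: 0.0854
```

Call:
jog_arm(targets=[0,0,0,0,0,0,0,0,0.02,0,0,0,0,0,0.03,0,0,0,0,0,0.04,0,0,0,-0.008,0.008,0.04,0,0,0,-0.008,0.008,0.04,0,0,0,-0.008,0.008,0.02,0,0,0,0,0,0,0,0,0])

```text
clock: 15.48
ee_pos: [0.4653, -0.2616, 0.2314]
eef_rot: [2.483, 1.915, 0.003]
wrist_force: [1.0, -0.3, 0.4]
grip_width: 0.0856
```

Run:
```python
from h import *
s=arm.state(); print(s['clock'],s['ee_pos'],s['wrist_force'])
read_camera('wrist');im=grab('w8');c=load('w8')
r=rect(im,c,.052,.38,.66,-.38,-.22); old=cv2.imread('pics/r3.png')[:,:,::-1]
cv2.imwrite('pics/r8.png',np.hstack([old,r])[:,:,::-1])
```

```text
15.4833 [ 0.46526013 -0.26157115  0.23139547] [ 0.99573506 -0.32857512  0.44371508]
```

View pics/r8.png

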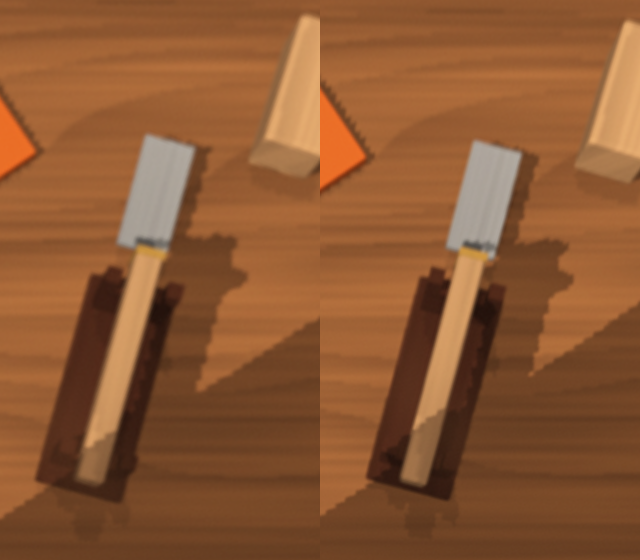

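The lifter lies as before (left: earlier, right: now, about 2 mm apart), and a 7 N touchdown was felt. Now the toggle, with closed fingers.

Call:
jog_arm(targets=[-0.0018,0.039,0,0,0,1.71,-0.0018,0.039,0,0,0,1.71,-0.0018,0.039,0,0,0,1.71,-0.0018,0.039,0,0,0,1.71,-0.0018,0.039,0,0,0,1.71,-0.0018,0.039,0,0,0,1.71,-0.0018,0.039,0,0,0,1.71,-0.0018,0.039,0,0,0,1.71], jaw=0)

```text
clock: 16.25
ee_pos: [0.4495, 0.052, 0.2254]
eef_rot: [-2.239, -2.201, 0.002]
wrist_force: [1.2, -0.4, -0.7]
grip_width: 0.0002
```

Call:
jog_arm(targets=[-0.003,0.039,-0.01,0,0,0,-0.003,0.039,-0.01,0,0,0,-0.003,0.039,-0.01,0,0,0,-0.003,0.039,-0.01,0,0,0,-0.003,0.039,-0.01,0,0,0,0,0,0,0,0,0,0,0,0,0,0,0,0,0,0,0,0,0])

```text
clock: 16.92
ee_pos: [0.4347, 0.2451, 0.1755]
eef_rot: [-2.24, -2.202, 0.004]
wrist_force: [-0.2, -0.3, 0.5]
grip_width: -0.0003
```

Run:
```python
from h import *
s=arm.state();y=R.from_rotvec(s['eef_rot']).as_matrix(); print(s['clock'],s['ee_pos'],np.degrees(np.arctan2(y[1,1],y[0,1])),s['grip_width'])
for cam in ('scene','side'):
    read_camera(cam); print(cam,[(np.round(d['xyz'],3).tolist(),round(d['p'],2)) for d in boxes_of(cam,'lamp_tip')][:3])
```

```text
16.9167 [0.43474247 0.24507175 0.17549282] -0.9836012889386976 -0.0002743780170093403
scene [([0.682, -0.0, 0.012], 0.67), ([0.476, 0.256, 0.071], 0.61), ([0.526, -0.289, 0.041], 0.57)]
side []
```

Call:
jog_arm(targets=[-0.003,0.0035,-0.0209,0,0,0,-0.003,0.0035,-0.0209,0,0,0,0,0,-0.0209,0,0,0,0,0,-0.0209,0,0,0,0,0,-0.0209,0,0,0,0,0,0,0,0,0,0,0,0,0,0,0,0,0,0,0,0,0])

```text
clock: 17.78
ee_pos: [0.4299, 0.2521, 0.0731]
eef_rot: [2.242, 2.2, 0.001]
wrist_force: [0.6, -0.9, 0.4]
grip_width: -0.0001
```

Call:
jog_arm(targets=[0.005,0,0,0,0,0,0.005,0,0,0,0,0,0.005,0,0,0,0,0,0.005,0,0,0,0,0,0.005,0,0,0,0,0,0.005,0,0,0,0,0,0,0,0,0,0,0,0,0,0,0,0,0])

```text
clock: 18.45
ee_pos: [0.4596, 0.2523, 0.0721]
eef_rot: [2.242, 2.201, 0.0]
wrist_force: [0.7, -0.0, -0.0]
grip_width: 0.0001
```

Run:
```python
from h import *
s=arm.state(); print(s['clock'],s['ee_pos'],s['wrist_force'])
for cam in ('scene','side','wrist'):
    read_camera(cam); print(cam,[(np.round(d['xyz'],3).tolist(),round(d['p'],2)) for d in boxes_of(cam,'lamp_tip')][:3])
```

```text
18.45 [0.45961623 0.25231605 0.07209081] [ 0.65592773 -0.0426429  -0.01761803]
scene [([0.486, 0.288, 0.044], 0.74), ([0.483, 0.254, 0.072], 0.55), ([0.491, 0.324, 0.04], 0.38)]
side [([0.478, 0.238, 0.042], 0.55)]
wrist []
```

Call:
jog_arm(targets=[0.004,0,0,0,0,0,0.004,0,0,0,0,0,0.004,0,0,0,0,0,0.001,0,0,0,0,0,0,0,0,0,0,0,0,0,0,0,0,0,0,0,0,0,0,0,0,0,0,0,0,0])

```text
clock: 19.42
ee_pos: [0.4723, 0.2524, 0.0722]
eef_rot: [2.242, 2.201, 0.0]
wrist_force: [0.9, -0.5, -0.1]
grip_width: 0.0001
```

Run:
```python
from h import *
s=arm.state(); print(s['clock'],s['ee_pos'],s['wrist_force'])
for cam in ('scene',):
    snap(cam,'s10.png'); print(cam,[(np.round(d['xyz'],3).tolist(),round(d['p'],2)) for d in boxes_of(cam,'lamp_tip')][:3])
```

```text
19.4167 [0.47225956 0.2523577  0.07216783] [ 0.87123441 -0.52980414 -0.1161204 ]
scene [([0.476, 0.354, 0.064], 0.64)]
```

Call:
jog_arm(targets=[-0.012,0,0,0,0,0,-0.02,0,0,0,0,0,-0.004,0,0.03,0,0,0,0,0,0.04,0,0,0,0,-0.03,0.04,0,0,0,0,-0.03,0.04,0,0,0,0,-0.03,0.03,0,0,0,0,0,0,0,0,0])

```text
clock: 20.18
ee_pos: [0.4372, 0.1704, 0.2431]
eef_rot: [2.24, 2.198, 0.008]
wrist_force: [2.7, 1.0, 0.6]
grip_width: -0.0001
```

Run:
```python
from h import *
s=arm.state(); print(s['clock'],s['ee_pos'])
a=cv2.imread('pics/a.png'); im=snap('scene','s11.png')[:,:,::-1]
p=camera_params('scene');c=(p['eye'],p['rotation'],p['intrinsics'])
piv=np.array([.4785,.2571,.041]); ux=np.array([1,-.016,0])
for t in (0,.4,.55,.8):
    print(t,proj(piv+ux*.032*np.sin(t-.4)+[0,0,.032*np.cos(t-.4)],*c).round(1))
for n in ('lamp_tip','plate_center','lifter_grip','can'): print(n,[(np.round(d['xyz'],3).tolist(),round(d['p'],2)) for d in boxes_of('scene',n)][:4])
for i,q in (('before',a),('after',im)):
    g=cv2.cvtColor(np.ascontiguousarray(q),cv2.COLOR_BGR2GRAY)[225:265,405:435]; print(i);print('\n'.join(' '.join('%3d'%v for v in row[::1]) for row in g[0:34:1]))
```

```text
20.1833 [0.43717902 0.17036092 0.24305039]
0 [[424.  230.1]]
0.4 [[421.8 232.7]]
0.55 [[420.8 234.2]]
0.8 [[419.1 237. ]]
lamp_tip []
plate_center [([0.701, -0.012, 0.028], 0.64), ([0.463, 0.052, 0.005], 0.6), ([0.611, -0.194, 0.007], 0.57)]
lifter_grip [([0.528, -0.287, 0.039], 0.75), ([0.641, -0.38, 0.026], 0.26)]
can [([0.623, 0.322, 0.046], 0.82), ([0.472, 0.287, 0.062], 0.32)]
before
108 109 108 108 107 107 107 108 107 105 107 106 108 107 108 109 109 111 114 123 130 139 143 143 143 142 142 144 143 143
111 109 110 110 108 107 107 106 107 108 107 108 107 107 107 109 114 114 114 114 116 122 127 129 127 130 136 141 139 139
112 115 116 116 115 114 115 115 115 115 114 113 112 109 110 116 125 129 125 116 111 111 113 114 112 114 121 125 126 125
113 122 129 130 129 129 132 132 132 131 130 131 127 119 115 123 134 140 135 122 112 107 108 108 108 110 111 112 114 114
112 119 122 124 124 127 134 138 139 138 140 140 135 124 119 125 136 141 137 128 114 108 106 108 105 107 107 109 110 108
111 112 113 113 113 116 121 126 125 128 135 136 129 119 115 120 129 134 133 126 115 108 106 106 105 106 108 
[... 6757 characters left out ...]
  99  95  95  93  92  93  96 100 109 116 111 117 135 146 150 149 148 147 145 145 143 141 142 144 145
 78  84  89  94  97  99  99  97  96  95  93  93  92  95  96  96 106 123 135 143 146 149 148 148 147 147 147 145 142 142
 70  74  78  81  88  93  96  98  99  99  96  94  92  92  90  89  95 103 114 123 132 140 142 144 144 143 143 141 133 130
 69  68  71  73  76  81  86  93  96  97  99  98  97  95  92  89  90  93  97 103 109 118 123 125 127 128 128 126 119 116
 70  70  69  68  69  70  75  79  85  92  97  97  98  98  95  94  94  92  92  92  95  98 102 105 110 113 114 114 114 112
 70  68  69  69  69  69  69  71  74  79  85  89  94  97  99  99  96  95  92  91  89  90  91  95  97 101 105 108 111 114
```

The ball shifted in the scene view, but the angle is ambiguous between 0.55 and 0.75. I'll measure it with the wrist camera.

Run:
```python
from h import *
read_camera('wrist'); im=grab('w12'); c=load('w12'); s=arm.state(); print(s['clock'],s['ee_pos'])
piv=np.array([.4785,.2571,.041]); ux=np.array([1,-.016,0])
for t in (0,.4,.55,.7,.8): print(t,proj(piv+ux*.032*np.sin(t-.4)+[0,0,.032*np.cos(t-.4)],*c).round(1))
print('piv',proj([piv],*c).round(1))
q=proj([piv+[0,0,.03]],*c)[0]; x0,y0=int(q[0])-30,int(q[1])-30
g=cv2.cvtColor(im[y0:y0+60,x0:x0+60],cv2.COLOR_RGB2GRAY)
G=cv2.resize(g,None,fx=4,fy=4,interpolation=cv2.INTER_CUBIC)
h=cv2.HoughCircles(G,cv2.HOUGH_GRADIENT,1,12,param1=80,param2=14,minRadius=16,maxRadius=40)
if h is not None: print([(x0+a/4,y0+b/4,r/4) for a,b,r in h[0][:6]])
print([(np.round(d['xyz'],3).tolist(),round(d['p'],2)) for d in boxes_of('wrist','lamp_tip')][:3])
print([(d['p'],d['region'].sum(),np.argwhere(d['region']).mean(0)[::-1],np.argwhere(d['region']).min(0)[::-1],np.argwhere(d['region']).max(0)[::-1]) for d in trace('wrist','lamp_tip')][:3])
print(x0,y0);print('\n'.join(' '.join('%3d'%v for v in r[8:50]) for r in g[8:55]))
```

```text
20.5333 [0.43551793 0.17337795 0.23710899]
0 [[371.9 219.9]]
0.4 [[371.5 233.5]]
0.55 [[371. 238.]]
0.7 [[370.4 242.2]]
0.8 [[369.8 244.6]]
piv [[363.7 221.6]]
[(np.float32(361.875), np.float32(224.375), np.float32(8.725)), (np.float32(395.625), np.float32(223.875), np.float32(8.675)), (np.float32(369.375), np.float32(245.625), np.float32(5.875)), (np.float32(365.875), np.float32(245.875), np.float32(8.55))]
[([0.486, 0.255, 0.071], 0.7)]
[(0.59, np.int64(285), array([365.56140351, 238.33333333]), array([359, 221]), array([374, 251])), (0.47, np.int64(260), array([435.56923077, 236.41923077]), array([427, 222]), array([445, 247]))]
341 202
104 103 104 104 103 103 102 102 102 102 103 103 102 101 102 102 101 102 102 103 102 101 101 102 100 101 100  97  76  47  44  65  87 102 104 104 104 103 102  97  93  93
103 103 102 103 103 101  99  96  96  98 102 103 102 102 102 102 102 103 102 102 102 102 102 102 101 102 100  94  69  43  45  65  88 101 103 103 103 103 101  95  93  91
104 101  99 101 101 100  96  93  93  95 100 101 101 101 101  99 101 101 102 102 102 102 103 102 102 102 101  92  62 
[... 6743 characters left out ...]
  40  41  43  46  40  38  39
 59  59  58  58  59  59  58  60  59  59  59  58  57  58  59  57  58  58  59  59  59  59  58  57  58  58  59  59  59  59  58  58  58  54  48  51  52  54  55  51  47  50
 58  59  57  58  58  58  58  59  58  57  59  57  58  57  58  58  58  58  58  58  57  58  58  58  58  57  57  57  58  58  57  59  58  56  54  56  57  58  59  56  54  56
 58  56  58  58  56  57  57  57  58  57  57  56  57  56  56  57  57  56  56  56  57  56  56  57  56  56  56  57  56  56  57  56  57  57  56  56  57  58  57  57  58  56
 56  57  56  57  56  56  57  56  57  55  56  56  56  56  56  57  56  56  57  56  56  55  56  56  56  55  56  56  56  56  55  56  56  55  56  56  56  56  56  57  56  56
```

The ball's centre is at wrist px (367.5,245), against predictions of (370.4,242.2) for 0.7 rad and (371.0,238.0) for 0.55. Relative to the measured pivot this gives about 0.70–0.8 rad, so it is on. The robot is clear of everything, so I'm handing in.

```bash
python3 -c "
from h import *
print(arm.hand_in(), arm.state()['clock'])"
```

```text
the job is handed in; nothing more can be done
the job is handed in; nothing more can be done
```

I did all four steps in order and handed the job in at about 20.5 s of the 58 s allowed. The hand-in gave no verdict.

- **Plate:** I slid the blade along the channel, raised the near edge and tipped the plate over the ledge. It lies underside up on the felt, centre about 32 mm past the ledge and near mid-width. Only the blade was seen on it. I judged it flat by eye from two cameras and from position estimates with a height of 28–34 mm; I did not measure its tilt.
- **Lifter:** It is back in the rest and let go. The before and after pictures agree to about 2 mm, blade pointing as it did, and I felt a 7 N touchdown before opening the fingers.
- **Lamp toggle:** I pushed it over with closed fingers. The wrist camera puts it at about 0.70–0.8 rad. The scene camera's estimate was less clear: about 0.55 judging by its sideways shift and about 0.72 by its downward shift. I trusted the closer view and did not push again.
- **Neighbours and bystanders:** The spool and jar looked undisturbed after the tip, and the offcut after the lifter was laid back. The can's position estimate after the toggle push had not changed. I planned the push to clear the neighbouring toggles, but did not measure their angles afterwards.
- **Disagreement:** Before the tip, the side camera put the plate about 3 mm further to the right (-y) than the wrist camera did. This made no difference.

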